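# Turn the two-hole plate over to show its weld

## Task

Two steel plates lean on wooden blocks with their welded backs hidden. Turn over the plate with the two small holes: tip it away from its block so that it ends lying flat on the bench squarely in front of that block, in line with it, back face with the weld run up, ready for cleaning. Leave the plate with the one big hole leaning as it is.

Things in the scene. Friction and masses are not known exactly. Their poses are not given: they have to be found in the camera images.
- two_hole_plate: loose steel plate 120x90x10 mm, 0.4-0.8 kg, two 18 mm holes near its top edge; leans back 25 deg on its block, foot on the bench, top edge 109 mm up. Origin: centre of front face (seen from robot). x: along the 120 mm, top edge at -60 mm, foot at +60; z: to the back face (z = +10 mm, run of weld 2 mm proud): at the start away from the robot and 25 deg down, turned over straight up
- two_hole_block: wooden block behind the two-hole plate, fixed to the bench, 36x100x58 mm (x,y,z). Origin: centre of its underside, on the bench. Its x axis is level, pointing from plate to block, away from the robot; the plate leans on the edge of its -x side, with its foot at about x = -45 mm
- one_hole_plate: the other plate, to be left alone: same steel, size, weld, axes and lean, but one 40 mm hole; leans loose on a like block of its own, about 0.2 m to the left or right of the first
Not all that is in view belongs to the job. What is shaped like the two_hole_block but black is not meant.

How it is judged (in metres and radians):
At the end, for the whole second after the job is handed in: The two-hole plate rests flat on the bench (within 10 degrees and 15 mm), weld face up, in front of its block: its centre within 20 mm of the block's centre line and 180 mm of its centre, edges within 10 degrees of parallel to it. The one-hole plate has moved less than 20 mm (angle between two_hole_plate's own z axis and vertical below 0.17 rad and height (world z) of two_hole_plate below 0.015 m and x of two_hole_plate in the frame of two_hole_block below -0.04 m and y of two_hole_plate in the frame of two_hole_block between -0.02 and 0.02 m and angle between the y axis of two_hole_plate and the y axis of two_hole_block, either way round below 0.175 rad and horizontal distance between two_hole_plate and two_hole_block below 0.18 m and linear speed of two_hole_plate below 0.02 m/s and distance of one_hole_plate from where it was at the start of the episode below 0.02 m); the robot touches nothing.
It fails at once if the one-hole plate is shifted or knocked over (distance of one_hole_plate from where it was at the start of the episode above 0.02 m).
It also fails if it takes over 29 s, if anything falls off the work surface, if the arm or the gripper's body presses on something with over 40 N, if the wrist force passes 120 N, or if a joint passes its speed limit or range.

## Robot

A 6-joint arm with a two-finger parallel gripper is mounted at the origin on a cart in front of the work surface, level with it; the furniture and walls round the work are solid. World frame = base frame: x ahead of the robot, y to its left, z up, the work surface at z = 0. Lengths are in mm, angles in rad, forces in N, time in s.
With the tool pointing down it reaches from about 300 to 850 mm from the base axis. Payload 4.2 kg.
Tool frame: the origin (TCP) lies between the finger pads; the fingertips stand 14 mm ahead of it and the grasp point (between the pads) lies 5 mm behind it (tip_reach is the distance from the TCP to the fingertips, in mm); z points along the fingers, y is the direction in which the jaws open and shut (so a half turn about z gives the same grasp; the last joint's range is limited). The gripper opens to 91 mm and grips with 3 to 60 N. Pads are 32 mm wide; open, the fingers measure 118 mm over their backs; the gripper's body (76 mm by 178 mm) begins 60 mm behind the grasp point.
Start: joints at [1.096, 0.32, 1.565, -0, 1.257, -0.02], TCP at [252.592, 516.565, 227.976] pointing down, gripper open.
Joint ranges: [-3.11, 3.11], [-0.84, 2.01], [0.21, 2.61], [-1.34, 4.49], [0.05, 2.63], [-2.56, 2.56]. Speed limits (rad/s): [2.57, 2.57, 3.14, 3.14, 3.14, 3.14].

## Interface

Orientations are given as a 3x3 rotation matrix whose columns are the frame's x, y, z axes.
In Python, from station import * gives the robot as it stands.
- The arm moves only by the tool servo_tool, never from a script. Its argument "series" is a list of rows, each a list of 7 numbers: the shift along the tool's x, y, z in mm, then the turn, a rotation vector about the tool's x, y, z in rad, then the closure, from 0 (fully open) to 1 (shut). In form: [[tx, ty, tz, ax, ay, az, jaw], ...]. A call has 1 to 20 rows; each row shifts and turns the pose as measured when the row begins, along the tool's axes as they then stand; what a row does not reach is not made up. A row lasts 1/12 s, in which the tool goes at most 41.7 mm and 7.16 degrees, less where a joint would pass 70% of its speed; a pose out of reach is approached as far as the arm can. A call is refused whole if a number of a shift passes 41.7 or a number of a turn 0.125, either way. A call with a gripper value outside its range is refused whole. The fingers move at their own pace and stop on an object; "squeeze" is the grip in N (left out, the last holds). Time passes only in rows, so rows that do not move let the fingers close. It gives the time, the measured TCP pose, the force and the opening at its end, in the units of the state.
- observe(): the state, without advancing time (a new reading comes with each control period).
- camera(name): name is "side" or "top" or "wrist"; returns a dict with "img" (420x560x3 uint8, red, green, blue), "fov_y" (degrees; the focal length in pixels is half the picture's height over the tangent of half this angle, whatever the lens; pixels are square), "cx", "cy" (the principal point, pixels), "cam_to_world" (4x4, takes a point from camera to world coordinates). Camera axes: x right, y down, z forward; pixel columns grow to the right and rows downward; lengths in mm; the calibration is good to about 2 mm. A picture is of the moment at which its call begins. There is no depth.
- sign_off(): hands the job in, once; it reports no verdict.
Trained networks look in a picture, given as the dict that the camera call returned (one of the last four; its "shot" number tells which), for a name from the list of things; names that differ only in an ending like _2 or _b are one class to them, and where a whole thing is asked for, a point or a joint stands for the part that bears it (a point fixed in the world has none). Each returns a list of dicts, best first, with "p" (0 to 1); they miss things now and then, are a little off and sometimes report something else, mostly with a low value. They report only what shows in the picture. A call takes as long as a camera call. They do not tell look-alikes from the thing itself.
- silhouettes(target, picture): "region" (420x560 bool, what is visible of it) and "uv" ([column, row] in pixels, amid what is visible of it).
The state is a dict: "t": time; "joint_pos": joint angles; "dq": joint speeds; "effort": joint torques, N m; "position": TCP position; "orientation": TCP orientation; "wrist_force": force on the tool from outside, world axes, zero at the start; "torque": the same for the moment, N m; "grip_width": opening from 0.0 (shut) to 1.0 (fully open).
Only numpy, scipy, OpenCV 4.12 (cv2) and the standard library are available. Lean on these libraries where they do the work, as an engineer would, in place of code of your own. Each camera call takes 0.05 s, during which the arm holds its last target. There are 200 camera calls.

## Working session

There is one attempt and no reset: what is moved stays moved. The work goes in short steps, Python scripts to look and compute and a tool call to move; the robot and the scene stay as the last step left them, time stands still between calls to the robot, and variables do not carry over. Pictures are saved under pics/ and viewed, and the job is handed in when it is done.

Besides the shell and the picture viewer there is one more tool, called after "Emit:" as name(argument=value, ...) on one line, values as JSON. servo_tool: Moves the arm, as the interface text tells. Its arguments: {"type":"object","properties":{"series":{"type":"array"},"squeeze":{"type":"number"}},"required":["series"]}

```bash
ls; mkdir -p pics; cat > h.py <<'E'
from station import *
import numpy as np, cv2
def save(c,n): cv2.imwrite('pics/'+n+'.png',c['img'][:,:,::-1])
def ray(c,uv):
    f=210/np.tan(np.radians(c['fov_y']/2)); T=np.array(c['cam_to_world'])
    d=T[:3,:3]@np.array([(uv[0]-c['cx'])/f,(uv[1]-c['cy'])/f,1]); return T[:3,3],d
def atz(c,uv,z):
    o,d=ray(c,uv); return o+d*(z-o[2])/d[2]
def proj(c,p):
    f=210/np.tan(np.radians(c['fov_y']/2)); T=np.array(c['cam_to_world'])
    q=T[:3,:3].T@(np.array(p)-T[:3,3]); return np.array([q[0]/q[2]*f+c['cx'],q[1]/q[2]*f+c['cy']])
E
python3 - <<'E'
from h import *
for n in ['top','side','wrist']:
    c=camera(n); save(c,n+'0'); print(n,c['fov_y'],np.round(c['cam_to_world'],2).tolist())
    for t in ['two_hole_plate','two_hole_block','one_hole_plate']:
        for r in silhouettes(t,c)[:3]:
            ys,xs=np.nonzero(r['region']); print(t,round(r['p'],2),np.round(r['uv']),xs.min(),xs.max(),ys.min(),ys.max(),len(xs))
            if n=='top':
                b=cv2.boxPoints(cv2.minAreaRect(np.c_[xs,ys].astype(np.float32))); print([np.round(atz(c,p,0)).tolist()[:2] for p in b])
E
cd pics; python3 -c "
import cv2,numpy as np
a=[cv2.imread(n+'0.png') for n in ['top','side','wrist']]
cv2.imwrite('m.png',cv2.resize(np.vstack([np.hstack(a[:2])]),(800,300)))"
```

```text
pics
top 50.80757784459229 [[0.02, -1.0, 0.07, 424.43], [-1.0, -0.02, -0.01, -140.18], [0.01, -0.07, -1.0, 922.02], [0.0, 0.0, 0.0, 1.0]]
two_hole_plate 0.79 [404. 194.] 380 430 173 218 1521
[[526.0, -319.0], [567.0, -439.0], [504.0, -460.0], [463.0, -340.0]]
two_hole_block 0.66 [383. 185.] 370 422 170 202 401
[[526.0, -308.0], [594.0, -408.0], [564.0, -428.0], [496.0, -329.0]]
two_hole_block 0.65 [240. 232.] 213 265 213 252 1011
[[419.0, 13.0], [475.0, -79.0], [439.0, -101.0], [384.0, -9.0]]
one_hole_plate 0.6 [291. 172.] 267 316 151 195 1624
[[526.0, -90.0], [605.0, -104.0], [588.0, -203.0], [509.0, -190.0]]
side 43.38339641445127 [[-0.85, -0.28, 0.44, 121.63], [-0.52, 0.43, -0.74, 476.59], [0.01, -0.86, -0.51, 512.68], [0.0, 0.0, 0.0, 1.0]]
two_hole_plate 0.82 [339. 170.] 325 357 135 207 1123
two_hole_block 0.67 [291. 285.] 277 303 247 320 1897
two_hole_block 0.61 [330. 186.] 316 337 160 204 731
one_hole_plate 0.98 [260. 217.] 228 291 173 258 3060
wrist 59.688174751055634 [[0.44, 0.86, 0.25, 182.64], [0.9, -0.42, -0.12, 549.96], [-0.0, 0.27, -0.96, 384.87], [0.0, 0.0, 0.0, 1.0]]
```

View pics/top0.png

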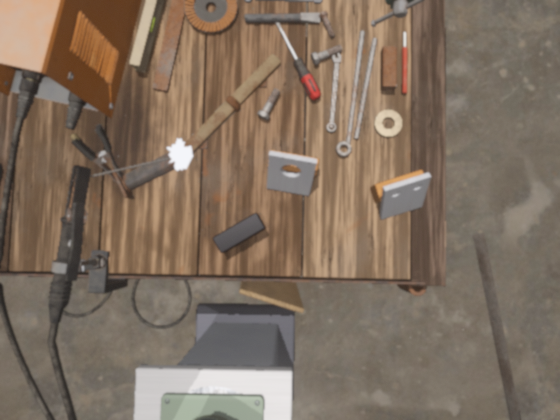

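View pics/side0.png

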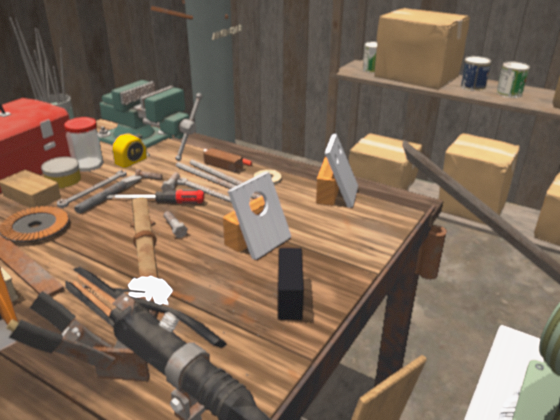

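View pics/wrist0.png

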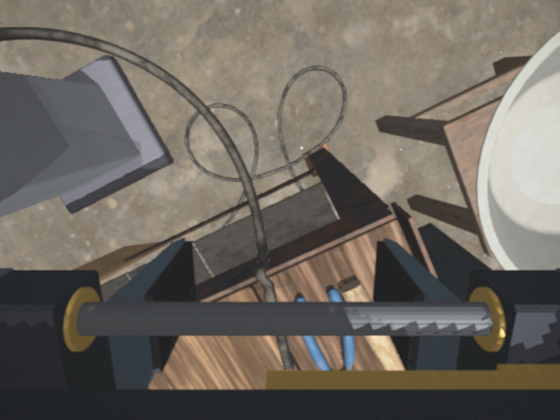

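```bash
cat > fit.py <<'E'
from h import *
from scipy.optimize import minimize
s,co=np.sin(np.radians(25)),np.cos(np.radians(25))
def plate_lean():  # block frame corners: foot back edge at x=-45
    P=[]
    for l in (0,120):
        for t in (0,10):
            for y in (-45,45): P.append([-45+l*s-t*co,y,l*co+t*s])
    return np.array(P)
blk=np.array([[x,y,z] for x in(-18,18) for y in(-50,50) for z in(0,58)],float)
def tow(P,q):
    c_,s_=np.cos(q[2]),np.sin(q[2]); return P@np.array([[c_,s_,0],[-s_,c_,0],[0,0,1]])+[q[0],q[1],0]
def mask(c,P):
    uv=np.array([proj(c,p) for p in P]); m=np.zeros((420*4,560*4),np.uint8)
    h=cv2.convexHull((uv*4).astype(np.int32)); cv2.fillConvexPoly(m,h,1); return cv2.resize(m*255,(560,420),interpolation=cv2.INTER_AREA)/255.
def fit(views,q0):
    def cost(q):
        return sum(np.abs(mask(c,tow(plate_lean(),q))-r).sum()/r.sum() for c,r in views)
    best=None
    for dy in (-.3,0,.3):
        a=minimize(cost,q0+np.array([0,0,dy]),method='Nelder-Mead',options=dict(initial_simplex=q0+np.array([0,0,dy])+np.array([[0,0,0],[30,0,0],[0,30,0],[0,0,.25]]),xatol=.05,fatol=1e-4))
        if best is None or a.fun<best.fun: best=a
    return best.x,best.fun
E
python3 - <<'E'
from fit import *
ct,cs=camera('top'),camera('side')
o=observe(); print(o['t'],o['position'],np.round(o['orientation'],3).tolist(),o['wrist_force'],o['grip_width'])
for t,q0 in(('two_hole_plate',[540,-390,.3]),('one_hole_plate',[570,-150,0])):
    V=[(c,cv2.morphologyEx(silhouettes(t,c)[0]['region'].astype(np.uint8),cv2.MORPH_CLOSE,np.ones((11,11))).astype(float)) for c in(ct,cs)]
    for v in(V,V[:1],V[1:]):
        q,f=fit(v,np.array(q0,float)); print(t,np.round(q,3),f)
        if v is V:
            for c,n in((ct,'t'),(cs,'s')):
                im=c['img'].copy()
                for P,col in((plate_lean(),(0,255,0)),(blk,(255,0,255))):
                    uv=np.array([proj(c,p) for p in tow(P,q)]); cv2.polylines(im,[cv2.convexHull(uv.astype(np.int32))],True,col,1)
                u=proj(c,[q[0],q[1],50]).astype(int); k=im[max(u[1]-60,0):u[1]+60,u[0]-65:u[0]+65]
                cv2.imwrite(f'pics/f_{t[:3]}_{n}.png',cv2.resize(k,(390,360))[:,:,::-1])
a=lambda n:cv2.resize(cv2.imread('pics/f_%s.png'%n),(390,300))
cv2.imwrite('pics/fit.png',np.vstack([np.hstack([a('two_t'),a('two_s')]),np.hstack([a('one_t'),a('one_s')])]))
E
```

```text
0.7 [252.60250759 516.56260289 228.02747046] [[-0.898, 0.439, 0.0], [0.439, 0.898, 0.0], [-0.0, 0.0, -1.0]] [1.20655757 0.28990799 0.68101517] 1.0023806959037622
two_hole_plate [ 5.28332e+02 -3.63433e+02  3.31000e-01] 0.1394282336714083
two_hole_plate [ 5.28331e+02 -3.64507e+02  3.48000e-01] 0.033934922586701576
two_hole_plate [ 5.25158e+02 -3.57453e+02  3.21000e-01] 0.042464699190256305
one_hole_plate [ 5.69762e+02 -1.49682e+02 -1.34000e-01] 0.18226502675663864
one_hole_plate [ 5.69459e+02 -1.51038e+02 -1.34000e-01] 0.027321287259298336
one_hole_plate [ 5.66439e+02 -1.45507e+02 -1.36000e-01] 0.09904367851984855
```

View pics/fit.png

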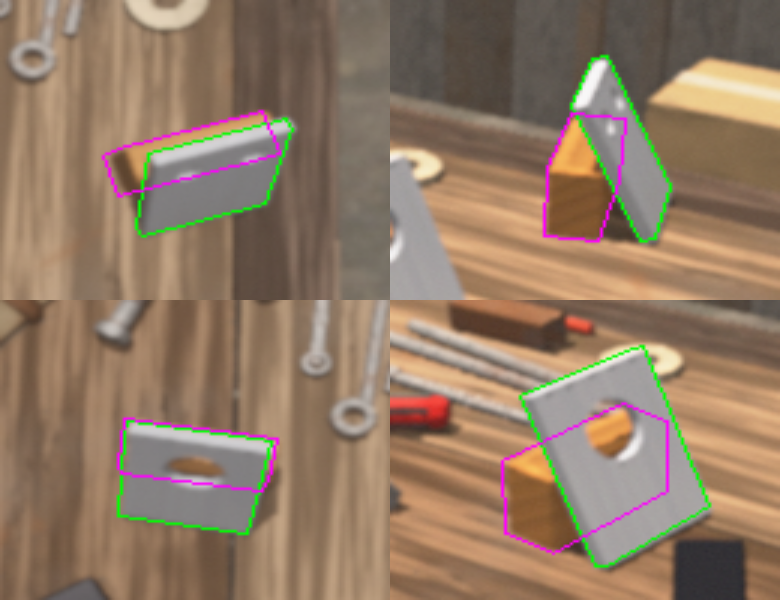

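```bash
cat > plan.py <<'E'
from fit import *
from scipy.spatial.transform import Rotation as Ro
B=np.array([527.5,-362,.333])
def pose(th,l,t=5,dx=0,dz=0):  # th: lean away from robot in deg; foot line pivot; TCP at l along plate
    a=np.radians(th); s_,c_=np.sin(a),np.cos(a)
    p=tow(np.array([[-45+dx+l*s_-t*c_,0,l*c_+t*s_+dz]]),B)[0]
    Rz=Ro.from_euler('z',B[2]).as_matrix()
    R=Rz@np.array([[0,c_,-s_],[1,0,0],[0,-s_,-c_]]); return p,R
def err(p,R,o=None):
    o=o or observe(); R0=np.array(o['orientation']); 
    return np.round(R0.T@(p-o['position']),1),np.round(Ro.from_matrix(R0.T@R).as_rotvec(),3)
def st():
    o=observe(); print('t',round(o['t'],2),np.round(o['position'],1),'q',np.round(o['joint_pos'],2),'F',np.round(o['wrist_force'],1),round(o['grip_width'],3))
E
python3 - <<'E'
from plan import *
c=camera('top'); print([np.round(atz(c,p,0)[:2]) for p in [(443,200),(411,200),(440,272),(410,272),(430,285)]])
for l in(178,98): print(l,np.round(pose(25,l)[0]),err(*pose(25,l)))
p=pose(25,178)[0]; print(err(p,np.array(observe()['orientation'])))
E
```

```text
[array([ 507., -470.]), array([ 505., -403.]), array([ 357., -464.]), array([ 355., -401.]), array([ 329., -443.])]
178 [ 552. -354.  163.] (array([-651. , -650.3,   64.5]), array([0.414, 0.171, 0.77 ]))
98 [ 520. -365.   91.] (array([-627.2, -674.3,  137. ]), array([0.414, 0.171, 0.77 ]))
(array([-651. , -650.3,   64.5]), array([0., 0., 0.]))
```

Emit:
servo_tool(series=[[-28,-28,0,0,0,0,0.3],[-28,-28,0,0,0,0,0.3],[-28,-28,0,0,0,0,0.3],[-28,-28,0,0,0,0,0.3],[-28,-28,0,0,0,0,0.3],[-28,-28,0,0,0,0,0.3],[-28,-28,0,0,0,0,0.3],[-28,-28,0,0,0,0,0.3],[-28,-28,0,0,0,0,0.3],[-28,-28,0,0,0,0,0.3],[-28,-28,0,0,0,0,0.3],[-28,-28,0,0,0,0,0.3]])

```text
t: 1.95
position: [412.3, 57.0, 226.8]
orientation: [[-0.905, 0.425, 0.007], [0.425, 0.905, 0.007], [-0.004, 0.009, -1.0]]
wrist_force: [0.3, -0.1, -0.1]
grip_width: 0.701
```

Emit:
servo_tool(series=[[-28,-28,0,0,0,0,0.3],[-28,-28,0,0,0,0,0.3],[-28,-28,0,0,0,0,0.3],[-28,-28,0,0,0,0,0.3],[-28,-28,0,0,0,0,0.3],[-28,-28,0,0,0,0,0.3],[-28,-28,0,0,0,0,0.3],[-28,-28,0,0,0,0,0.3],[-28,-28,0,0,0,0,0.3],[0,0,0,0.06,0.03,0.1,0.3],[0,0,0,0.06,0.03,0.1,0.3],[0,0,0,0.06,0.03,0.1,0.3],[0,0,0,0.06,0.03,0.1,0.3],[0,0,0,0.06,0.03,0.1,0.3],[0,0,0,0.06,0.03,0.1,0.3],[0,0,0,0.06,0.03,0.1,0.3]])

```text
t: 3.28
position: [534.0, -311.1, 228.5]
orientation: [[-0.363, 0.833, -0.417], [0.931, 0.341, -0.128], [0.036, -0.435, -0.9]]
wrist_force: [1.1, 0.6, -0.2]
grip_width: 0.702
```

```bash
python3 - <<'E'
from plan import *
st(); print(err(*pose(25,178)))
E
```

```text
t 3.28 [ 534.  -311.1  228.5] q [-0.4   0.57  1.23 -0.29  1.69 -0.76] F [ 1.1  0.6 -0.2] 0.702
(array([-48.4,  28.7,  56.6]), array([-0.015, -0.015,  0.05 ]))
```

Emit:
servo_tool(series=[[-24,14,28,-0.01,-0.01,0.05,0.3],[-24,15,28,0,0,0,0.4],[0,0,0,0,0,0,0.4]])

```text
t: 3.53
position: [556.6, -354.3, 161.2]
orientation: [[-0.324, 0.856, -0.404], [0.946, 0.293, -0.137], [0.001, -0.426, -0.904]]
wrist_force: [-1.6, 0.7, -0.8]
grip_width: 0.61
```

```bash
python3 - <<'E'
from plan import *
st(); print(err(*pose(25,178)),err(*pose(25,98)))
c=camera('wrist'); save(c,'w1')
im=c['img'].copy()
uv=np.array([proj(c,p) for p in tow(plate_lean(),B)]); cv2.polylines(im,[cv2.convexHull(uv.astype(np.int32))],True,(0,255,0),1)
cv2.imwrite('pics/w1.png',im[:,:,::-1])
E
```

```text
t 3.53 [ 556.6 -354.3  161.2] q [-0.44  0.66  1.22 -0.3   1.58 -0.72] F [-1.6  0.7 -0.8] 0.61
(array([ 2.2, -4.9, -0.2]), array([-0.004, -0.003, -0.002])) (array([ 2. , -4.5, 79.8]), array([-0.004, -0.003, -0.002]))
```

View pics/w1.png

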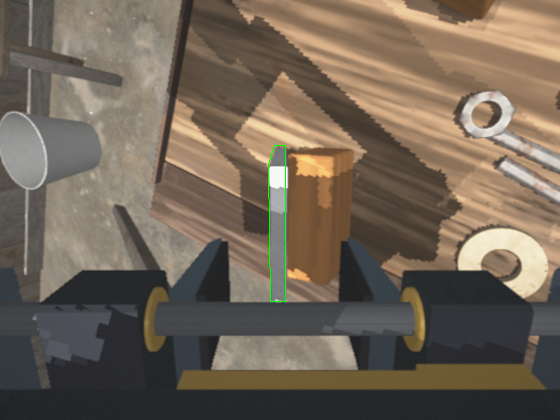

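Emit:
servo_tool(series=[[1,-2,20,0,0,0,0.4],[1,-2,20,0,0,0,0.4],[0,-1,20,0,0,0,0.4],[0,0,20,0,0,0,0.4],[0,0,0,0,0,0,0.6]], squeeze=25)

```text
t: 4.0
position: [520.5, -362.7, 97.3]
orientation: [[-0.324, 0.859, -0.395], [0.946, 0.293, -0.139], [-0.004, -0.419, -0.908]]
wrist_force: [-0.6, 0.6, -0.5]
grip_width: 0.553
```

```bash
python3 - <<'E'
from plan import *
st(); print(err(*pose(25,98)))
E
```

```text
t 4.0 [ 520.5 -362.7   97.3] q [-0.47  0.66  1.39 -0.31  1.4  -0.7 ] F [-0.6  0.6 -0.5] 0.553
(array([-1.6,  1.5,  6.3]), array([ 0.004,  0.002, -0.004]))
```

Emit:
servo_tool(series=[[-1,1,6,0,0,0,0.7],[0,0,0,0,0,0,0.8],[0,0,0,0,0,0,0.95],[0,0,0,0,0,0,0.95],[0,0,0,0,0,0,0.95]], squeeze=30)

```text
t: 4.42
position: [522.8, -364.3, 97.9]
orientation: [[-0.325, 0.863, -0.387], [0.946, 0.292, -0.143], [-0.011, -0.413, -0.911]]
wrist_force: [-0.9, 0.0, -0.3]
grip_width: 0.193
```

```bash
python3 - <<'E'
from plan import *
st(); print(err(*pose(25,98)))
# plan: lift 15 first, then poses
def rows(seq):
    p0,R0=pose(*seq[0][:2],dx=seq[0][2],dz=seq[0][3])
    for a in seq[1:]:
        p,R=pose(a[0],a[1],dx=a[2],dz=a[3]); print(a,np.round(R0.T@(p-p0),1),np.round(Ro.from_matrix(R0.T@R).as_rotvec(),3)); p0,R0=p,R
rows([(25,98,0,0),(25,98,0,8)]+[(25-6*k,98,1.5*k,8+(10*np.sin(np.radians(6*k-25)) if 6*k>25 else 0)) for k in range(1,13)])
E
```

```text
t 4.42 [ 522.8 -364.3   97.9] q [-0.47  0.66  1.39 -0.31  1.39 -0.7 ] F [-0.9  0.  -0.3] 0.193
(array([0.7, 0.2, 7.5]), array([ 0.011,  0.009, -0.006]))
(25, 98, 0, 8) [ 0.  -3.4 -7.3] [0. 0. 0.]
(19, 98, 1.5, 8) [ 0.  -8.9  0.4] [-0.105 -0.    -0.   ]
(13, 98, 3.0, 8) [-0.  -8.8  0.6] [-0.105  0.    -0.   ]
(7, 98, 4.5, 8) [ 0.  -8.8  0.7] [-0.105 -0.    -0.   ]
(1, 98, 6.0, 8) [ 0.  -8.7  0.9] [-0.105  0.     0.   ]
(-5, 98, 7.5, np.float64(8.871557427476581)) [-0.  -8.7  0.2] [-0.105 -0.     0.   ]
(-11, 98, 9.0, np.float64(9.908089953765447)) [ 0.  -8.6  0.2] [-0.105  0.     0.   ]
(-17, 98, 10.5, np.float64(10.923717047227367)) [ 0.  -8.6  0.3] [-0.105 -0.    -0.   ]
(-23, 98, 12.0, np.float64(11.907311284892739)) [-0.  -8.5  0.6] [-0.105  0.    -0.   ]
(-29, 98, 13.5, np.float64(12.84809620246337)) [-0.  -8.5  0.8] [-0.105 -0.    -0.   ]
(-35, 98, 15.0, np.float64(13.73576436351046)) [ 0.  -8.5  1. ] [-0.105  0.    -0.   ]
(-41, 98, 16.5, np.float64(14.560590289905072)) [-0.  -8.5  1.2] [-0.105  0.     0.   ]
(-47, 98, 18.0, np.float64(15.313537016191704)) [ 0.  -8.6  1.5] [-0.105  0.     0.   ]
```

Emit:
servo_tool(series=[[0,0,8,0.01,0.01,0,0.6],[0,0,3,0,0,0,0.8],[0,0,0,0,0,0,0.95],[0,0,0,0,0,0,0.95],[0,0,0,0,0,0,0.95]], squeeze=30)

```text
t: 4.83
position: [519.5, -366.2, 88.5]
orientation: [[-0.321, 0.859, -0.398], [0.947, 0.29, -0.138], [-0.003, -0.421, -0.907]]
wrist_force: [1.0, -0.4, 2.3]
grip_width: 0.109
```

```bash
python3 - <<'E'
from plan import *
st(); print(err(*pose(25,98)))
E
```

```text
t 4.83 [ 519.5 -366.2   88.5] q [-0.48  0.67  1.4  -0.32  1.39 -0.7 ] F [ 1.  -0.4  2.3] 0.109
(array([ 1.3, -0.3, -2.5]), array([ 0.002,  0.001, -0.007]))
```

Emit:
servo_tool(series=[[0,-4,-10,0,0,0,0.95],[0,-2,-4,0,0,0,0.95],[0,-9,0,-0.105,0,0,0.95],[0,-9,0,-0.105,0,0,0.95],[0,-9,0,-0.105,0,0,0.95],[0,-9,0,-0.105,0,0,0.95]], squeeze=40)

```text
t: 5.33
position: [492.8, -371.6, 106.1]
orientation: [[-0.33, 0.944, -0.0], [0.944, 0.33, 0.005], [0.005, 0.001, -1.0]]
wrist_force: [0.1, 0.7, -7.8]
grip_width: 0.11
```

```bash
python3 - <<'E'
from plan import *
st(); print(err(*pose(5,96,dx=6,dz=10)))
E
```

```text
t 5.33 [ 492.8 -371.6  106.1] q [-0.67  0.48  1.63  0.    1.03 -1.  ] F [ 0.1  0.7 -7.8] 0.11
(array([-2.2,  0.3,  0. ]), array([ 0.088, -0.005,  0.004]))
```

Emit:
servo_tool(series=[[0,-9,0,-0.105,0,0,0.95],[0,-9,0,-0.105,0,0,0.95],[0,-9,0,-0.105,0,0,0.95],[0,-9,0,-0.105,0,0,0.95],[0,-9,1,-0.105,0,0,0.95],[0,-9,1,-0.105,0,0,0.95],[0,-9,1,-0.105,0,0,0.95]])

```text
t: 5.92
position: [433.3, -387.8, 88.4]
orientation: [[-0.343, 0.704, 0.622], [0.939, 0.26, 0.224], [-0.004, 0.661, -0.75]]
wrist_force: [-0.8, 0.9, -8.3]
grip_width: 0.108
```

```bash
python3 - <<'E'
from plan import *
st(); 
for a in(-45,-50): print(err(*pose(a,96,dx=18,dz=3+10*np.sin(np.radians(-a)))))
save(camera('side'),'s2'); save(camera('top'),'t2')
a=[cv2.imread('pics/%s2.png'%n)[90:330,200:460] for n in 'st']; cv2.imwrite('pics/m2.png',cv2.resize(np.hstack(a),(800,370)))
E
```

```text
t 5.92 [ 433.3 -387.8   88.4] q [-1.12  0.47  1.98  1.    0.9  -2.21] F [-0.8  0.9 -8.3] 0.108
(array([ -6.3, -10.1,   9.8]), array([-0.063, -0.009,  0.015]))
(array([ -6.2, -18. ,  10.7]), array([-0.15 , -0.009,  0.014]))
```

View pics/m2.png

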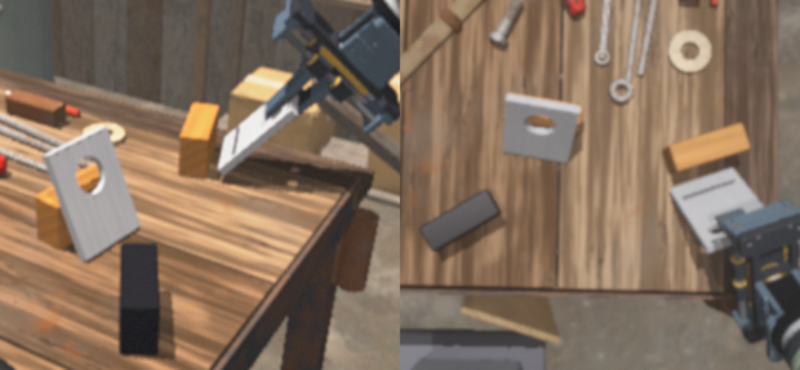

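Emit:
servo_tool(series=[[-3,-5,6,-0.04,-0.005,0.008,0.95],[-3,-5,6,-0.04,-0.005,0.008,0.95]])

```text
t: 6.18
position: [432.5, -393.7, 70.2]
orientation: [[-0.322, 0.666, 0.673], [0.947, 0.221, 0.235], [0.007, 0.713, -0.701]]
wrist_force: [-11.0, 2.2, 11.4]
grip_width: 0.109
```

```bash
python3 - <<'E'
from plan import *
st(); o=observe(); R=np.array(o['orientation']); print('th',np.degrees(np.arcsin(R[2,2])))
for a in(-45,-50): print(err(*pose(a,96,dx=18,dz=1+10*np.sin(np.radians(-a)))))
E
```

```text
t 6.18 [ 432.5 -393.7   70.2] q [-1.16  0.53  2.    1.1   0.92 -2.33] F [-11.    2.2  11.4] 0.109
th -44.525834307617785
(array([-1.1,  2.7, -0.3]), array([ 0.008, -0.002, -0.009]))
(array([-1.1, -5.2, -0. ]), array([-0.079, -0.001, -0.009]))
```

Emit:
servo_tool(series=[[0,0,0,0,0,0,0.85],[0,0,0,0,0,0,0.75],[0,0,0,0,0,0,0.65],[0,0,0,0,0,0,0.55],[0,0,0,0,0,0,0.45],[0,0,0,0,0,0,0.45]])

```text
t: 6.68
position: [435.9, -393.5, 73.9]
orientation: [[-0.33, 0.666, 0.669], [0.944, 0.23, 0.236], [0.003, 0.709, -0.705]]
wrist_force: [-0.3, 0.1, -3.3]
grip_width: 0.485
```

```bash
python3 - <<'E'
from plan import *
st()
save(camera('side'),'s3'); save(camera('top'),'t3')
a=[cv2.imread('pics/%s3.png'%n)[90:330,200:460] for n in 'st']; cv2.imwrite('pics/m3.png',cv2.resize(np.hstack(a),(800,370)))
E
```

```text
t 6.68 [ 435.9 -393.5   73.9] q [-1.15  0.52  1.99  1.09  0.92 -2.32] F [-0.3  0.1 -3.3] 0.485
```

View pics/m3.png

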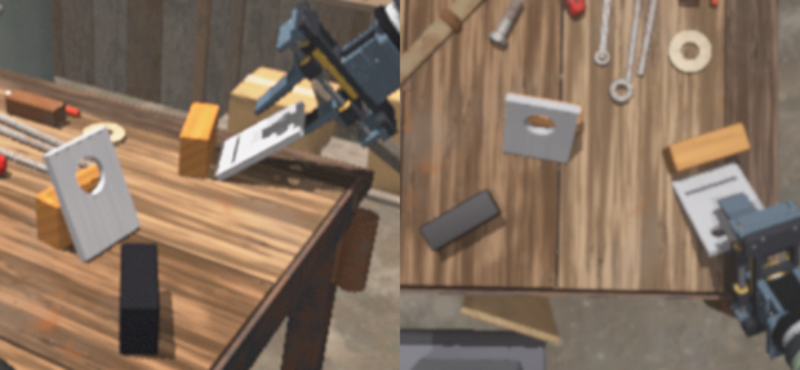

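Emit:
servo_tool(series=[[0,-7,7,0,0,0,0.45],[0,-7,7,0,0,0,0.45],[0,0,0,0,0,0,0.45]])

```text
t: 7.03
position: [435.9, -395.3, 54.8]
orientation: [[-0.329, 0.667, 0.669], [0.944, 0.234, 0.231], [-0.003, 0.708, -0.706]]
wrist_force: [-0.5, 0.2, -3.9]
grip_width: 0.547
```

```bash
python3 - <<'E'
from plan import *
st()
save(camera('side'),'s4'); save(camera('top'),'t4')
a=[cv2.imread('pics/%s4.png'%n)[90:330,200:460] for n in 'st']; cv2.imwrite('pics/m4.png',cv2.resize(np.hstack(a),(800,370)))
E
```

```text
t 7.03 [ 435.9 -395.3   54.8] q [-1.15  0.55  2.01  1.12  0.9  -2.37] F [-0.5  0.2 -3.9] 0.547
```

View pics/m4.png

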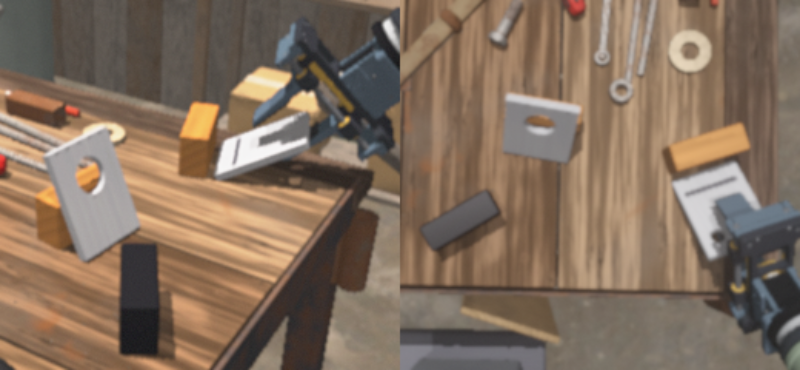

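Emit:
servo_tool(series=[[0,-8,-8,0,0,0,0.45],[0,-8,-8,0,0,0,0.45]])

```text
t: 7.3
position: [415.3, -402.4, 56.9]
orientation: [[-0.332, 0.664, 0.67], [0.943, 0.237, 0.233], [-0.004, 0.709, -0.705]]
wrist_force: [-0.7, -0.3, -3.6]
grip_width: 0.55
```

```bash
python3 - <<'E'
from plan import *
st()
save(camera('side'),'s5'); save(camera('top'),'t5')
a=[cv2.imread('pics/%s5.png'%n)[90:330,200:460] for n in 'st']; cv2.imwrite('pics/m5.png',cv2.resize(np.hstack(a),(800,370)))
E
```

```text
t 7.3 [ 415.3 -402.4   56.9] q [-1.2   0.55  2.01  1.1   0.92 -2.38] F [-0.7 -0.3 -3.6] 0.55
```

View pics/m5.png

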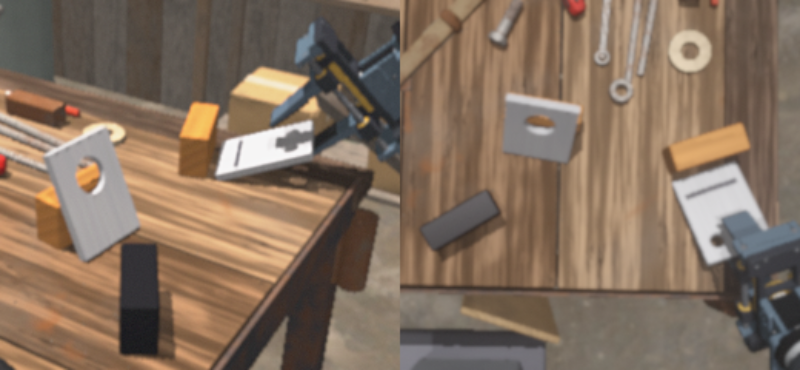

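Sliding nicely without moving the foot; q6 is stable. Continue.

Emit:
servo_tool(series=[[0,-8,-8,0,0,0,0.45],[0,-8,-8,0,0,0,0.45],[0,-8,-8,0,0,0,0.45]])

```text
t: 7.65
position: [381.4, -415.3, 58.3]
orientation: [[-0.329, 0.663, 0.673], [0.944, 0.235, 0.23], [-0.006, 0.711, -0.703]]
wrist_force: [-0.2, -0.0, 0.7]
grip_width: 0.551
```

```bash
python3 - <<'E'
from plan import *
st()
save(camera('side'),'s6'); save(camera('top'),'t6')
a=[cv2.imread('pics/%s6.png'%n)[90:330,200:460] for n in 'st']; cv2.imwrite('pics/m6.png',cv2.resize(np.hstack(a),(800,370)))
E
```

```text
t 7.65 [ 381.4 -415.3   58.3] q [-1.27  0.55  2.01  1.05  0.96 -2.41] F [-0.2 -0.   0.7] 0.551
```

View pics/m6.png

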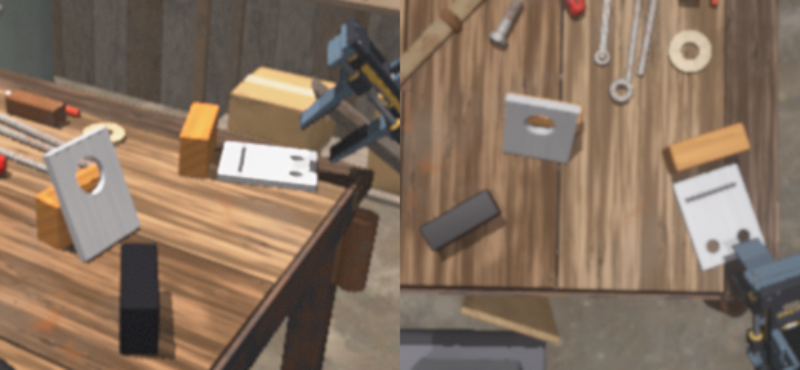

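Emit:
servo_tool(series=[[0,8,-14,0,0,0,0.45],[0,12,-20,0,0,0,0.45],[0,15,-20,0,0,0,0.45],[0,15,-20,0,0,0,0.45],[0,15,-15,0,0,0,0.45],[0,0,0,0,0,0,0.45]])

```text
t: 8.25
position: [363.8, -421.3, 173.1]
orientation: [[-0.325, 0.661, 0.676], [0.946, 0.227, 0.232], [-0.001, 0.715, -0.699]]
wrist_force: [0.2, -0.3, 0.2]
grip_width: 0.549
```

```bash
python3 - <<'E'
from fit import *
from plan import st,B
st()
ct,cs=camera('top'),camera('side'); save(ct,'t7'); save(cs,'s7')
flat=np.array([[x,y,z] for x in(-60,60) for y in(-45,45) for z in(0,10)],float)
def run(c,P,t,q0):
    r=silhouettes(t,c)
    r=[k for k in r if np.hypot(*(np.array(k['uv'])-proj(c,[*q0[:2],20])))<50][0]['region']
    r=cv2.morphologyEx(r.astype(np.uint8),cv2.MORPH_CLOSE,np.ones((11,11))).astype(float); q0=np.array(q0,float)
    a=minimize(lambda q:np.abs(mask(c,tow(P,q))-r).sum()/r.sum(),q0,method='Nelder-Mead',options=dict(initial_simplex=q0+np.array([[0,0,0],[20,0,0],[0,20,0],[0,0,.2]]))); return a.x,a.fun
for c,n in((ct,'top'),(cs,'side')):
    try:
        p,f=run(c,flat,'two_hole_plate',[440,-390,.33]); b,g=run(c,blk,'two_hole_block',B)
        d=p[:2]-b[:2]; bx=np.array([np.cos(b[2]),np.sin(b[2])])
        print(n,np.round(p,2),round(f,3),np.round(b,2),round(g,3),'x',d@bx,'y',d@[-bx[1],bx[0]],'dyaw',np.degrees(p[2]-b[2]))
        print('one',fit([(c,cv2.morphologyEx(silhouettes('one_hole_plate',c)[0]['region'].astype(np.uint8),cv2.MORPH_CLOSE,np.ones((11,11))).astype(float))],np.array([569.,-150,-.13])))
    except Exception as e: print(n,e)
a=[cv2.imread('pics/%s7.png'%n)[90:330,200:460] for n in 'st']; cv2.imwrite('pics/m7.png',cv2.resize(np.hstack(a),(800,370)))
E
```

```text
t 8.25 [ 363.8 -421.3  173.1] q [-1.31  0.38  1.91  0.91  1.13 -2.16] F [ 0.2 -0.3  0.2] 0.549
top list index out of range
side [ 4.3893e+02 -3.8677e+02  3.5000e-01] 0.058 [ 5.2604e+02 -3.6035e+02  3.2000e-01] 0.066 x -90.98998492714088 y 2.521899901331771 dyaw 1.749197434199715
one (array([ 5.66867784e+02, -1.46161308e+02, -1.43608679e-01]), np.float64(0.09366209834719229))
```

View pics/m7.png

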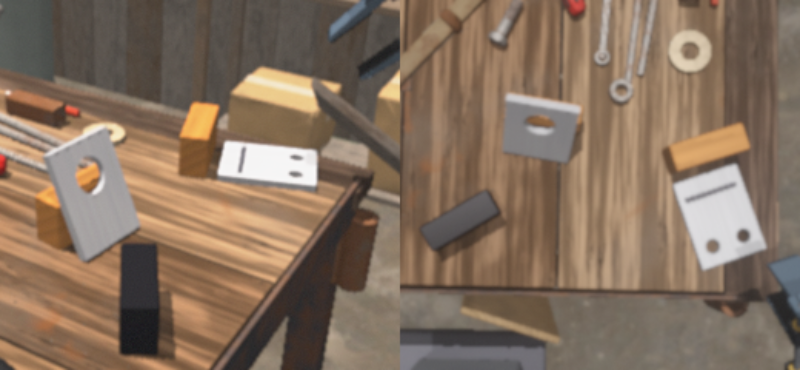

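```bash
python3 -c "
from station import *
print(sign_off())"
```

```text
the job is handed in; nothing more can be done
None
```

The two-hole plate is turned over and lying flat in front of its block with the weld up, and I've handed the job in at about 8.4 s on the robot clock. I gripped the plate by its top edge, lifted it slightly and tipped it towards the robot to about 45°. I then set its foot on the bench, let it down on the lower finger and drew the finger out.

**Two-hole plate:** a silhouette fit in the side camera puts its centre 91 mm in front of the block's centre. It is about 2.5 mm off the centre line and about 2° off parallel, all well inside the limits.

**One-hole plate:** it measures under 1 mm from its starting position in the side camera and looks unmoved in both pictures.

**Robot:** the gripper is clear of everything, with near-zero wrist force. The last joint came within about 0.15 rad of its limit during the release but stayed inside its range.

**Check that failed:** I couldn't repeat the same fit in the top camera, because the network gave no usable detection there. By eye, the top picture agrees with the side-camera result. At the start, the two cameras differed by 3 to 7 mm on the plate positions.

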